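# Gather the colour-coded bench tools into the jeweller's caddy

### The arm

A 6-joint arm with a two-finger parallel gripper is mounted at the origin on the work surface. World frame = base frame: x ahead of the robot, y to its left, z up, the work surface at z = 0. Lengths are in m, angles in rad, forces in N, time in s.
With the tool pointing down it reaches from about 0.25 to 0.775 m from the base axis. Payload 8.9 kg.
Tool frame: the origin (TCP) lies midway between the tips of the shut fingers; the grasp point (between the pads) lies 19 mm behind it (arm.grasp_offset is the distance from the TCP to the grasp point, in m); y points along the fingers, x is the direction in which the jaws open and shut, and the axes are right-handed (so a half turn about y gives the same grasp; the last joint's range is limited). The gripper opens to 85 mm and grips with 20 to 120 N. Pads are 22 mm wide; open, the fingers measure 114 mm over their backs; the gripper's body (76 mm by 85 mm) begins 54 mm behind the grasp point. The pads swing forward as they close: fully open they stand 13 mm farther back than shut.
Start: joints at [-1.482, 0.291, -0.153, 1.127, 0, 1.431], TCP at [0.119, -0.511, 0.231] pointing down, gripper open.
Joint ranges: [-2.52, 2.52], [-0.91, 1.74], [-1.3, 1.37], [-1.96, 2.02], [-1.52, 1.47], [-3.14, 3.14]. Speed limits (rad/s): [2.22, 2.22, 2.79, 3.14, 3.14, 3.14].

### API

Orientations are given as a unit quaternion [x, y, z, w].
In Python, from station import arm gives the robot as it stands. The module is installed in compiled form; this text tells all that it offers.
- The arm moves only by the tool jog_arm, never from a script. Its arguments are lists of equal length, an entry for each row: "offset": the shift along the world's x, y, z scaled (see below), a list of three; "rot": the turn, a rotation vector about the world's x, y, z scaled (see below), a list of three; "grip": the gripper's target within -1 to 1 (fully open at 1, half-way at 0, shut at -1). In form: {"offset": [[x, y, z], ...], "rot": [[wx, wy, wz], ...], "grip": [grip, ...]}. A call has 1 to 8 rows; each row shifts and turns the commanded pose from where the row before left it; what a row does not reach is not made up. The controller multiplies each number of a shift by 0.04 m and each number of a turn by 5 degrees. A row lasts 1/10 s, in which the tool goes at most 50 mm and 8.59 degrees, less where a joint would pass 70% of its speed; a pose out of reach is approached as far as the arm can. A call with a number of a shift or a turn outside -1 to 1 is refused whole. A call with a gripper value outside its range is refused whole. The fingers move at their own pace and stop on an object; "newtons" is the grip in N (left out, the last holds). Time passes only in rows, so rows that do not move let the fingers close. It gives the time, the measured TCP pose, the force and the opening at its end, in the units of the state.
- arm.state(): the state, without advancing time (a new reading comes with each control period).
- arm.grab_frame(name): name is "scene" or "top"; returns the picture (384x512x3 uint8, red, green, blue); there is no depth.
- arm.camera_model(name): a dict with "K" (3x3 intrinsics, pixels), "D" ([k1, k2, p1, p2, k3] as OpenCV has them; the pictures are not rectified), "rvec" (rotation vector, rad) and "tvec" (3), from world to camera coordinates, as OpenCV has them. Camera axes: x right, y down, z forward; pixel columns grow to the right and rows downward; lengths in m; the calibration is good to about 2 mm. A picture is of the moment at which its call begins. camera_model takes no time and is no camera call.
- arm.finish_job(): hands the job in, once; it reports no verdict.
The state is a dict: "t": time; "joints": joint angles; "joint_velocities": joint speeds; "tau": joint torques, N m; "ee_pos": TCP position; "tcp_rot": TCP orientation; "ft_force": force on the tool from outside, world axes, zero at the start; "torque": the same for the moment, N m; "width": opening from 0.0 (shut) to 1.0 (fully open).
Only numpy, scipy, OpenCV 4.12 (cv2) and the standard library are available. Lean on these libraries where they do the work, as an engineer would, in place of code of your own. Each camera call takes 0.05 s, during which the arm holds its last target. There are 200 camera calls.

### The job

Gather the four hand tools with coloured grips (red, blue, green and yellow) into the wooden caddy on the jeweller's bench, each lying flat along the compartment whose liner has the colour of its grip, fully down between the walls. Leave the two look-alike tools, with the black grip and the bare wooden grip, where they lie.

Things in the scene. Friction and masses are not known exactly. Their poses are not given: they have to be found in the camera images.
- tool_red: Jeweller's tool to gather: red grip and a steel shaft ending in a 14 mm polished ball (burnisher). Flat-sided grip 56 (x) x 20 (y) x 26 (z) mm. Origin: centre of the grip's underside; x points to the working end, 62 mm from the origin at the grip's mid-height; the butt is 28 mm behind; z up. 60 g, lies on its grip, does not roll.
- tool_blue: Jeweller's tool to gather: blue grip and a square 8 mm steel bar (stone pusher). Flat-sided grip 56 (x) x 20 (y) x 26 (z) mm. Origin: centre of the grip's underside; x points to the working end, 62 mm from the origin at the grip's mid-height; the butt is 28 mm behind; z up. 60 g, lies on its grip, does not roll.
- tool_green: Jeweller's tool to gather: green grip and a thin 6 mm steel needle (scriber). Flat-sided grip 56 (x) x 20 (y) x 26 (z) mm. Origin: centre of the grip's underside; x points to the working end, 62 mm from the origin at the grip's mid-height; the butt is 28 mm behind; z up. 60 g, lies on its grip, does not roll.
- tool_yellow: Jeweller's tool to gather: yellow grip and a flat dark steel blade 14 mm wide, 4 mm thick (small file). Flat-sided grip 56 (x) x 20 (y) x 26 (z) mm. Origin: centre of the grip's underside; x points to the working end, 62 mm from the origin at the grip's mid-height; the butt is 28 mm behind; z up. 60 g, lies on its grip, does not roll.
- tool_black: Look-alike to leave: the yellow tool's file, but with a black grip, same size and origin. All six tools start beside the caddy, left and right of it, at spots about 130 mm apart in any order, mixed with a 40 mm steel block and a grey-lidded amber jar (both under 30 mm high, not used).
- tool_wood: Look-alike to leave: the red tool's ball burnisher, but with a bare dark brown wooden grip, same size and origin.
- liner_red: Fixed red liner plate, 138 x 48 x 2 mm, floor of one caddy compartment. Origin: centre of its underside, 6 mm above the bench; the tool rests on its top, 2 mm higher. x along the compartment, y across, z up. The caddy is a fixed dark wooden tray 152 mm (x) by 230 mm (y) with four compartments side by side in y, a liner in the middle of each, colours in any order.
- liner_blue: Fixed blue liner plate, 138 x 48 x 2 mm, floor of one caddy compartment. Origin: centre of its underside, 6 mm above the bench; the tool rests on its top, 2 mm higher. x along the compartment, y across, z up. Each compartment is about 140 mm long and 50 mm wide inside, 56 mm from centre to centre of the next.
- liner_green: Fixed green liner plate, 138 x 48 x 2 mm, floor of one caddy compartment. Origin: centre of its underside, 6 mm above the bench; the tool rests on its top, 2 mm higher. x along the compartment, y across, z up. The caddy's walls are 6 mm thick and only 15 mm above the bench: a tool lying in it stands 19 mm above them.
- liner_yellow: Fixed yellow liner plate, 138 x 48 x 2 mm, floor of one caddy compartment. Origin: centre of its underside, 6 mm above the bench; the tool rests on its top, 2 mm higher. x along the compartment, y across, z up.
Mind the look-alikes: they are no part of the job. There is more than one size of the tool_blue; the one meant has the size given above.

How it is judged:
By the outcome, as a careful person would: the job done as asked, in the order asked, and still so for the second after the job is handed in, with the robot touching nothing.
It also fails if it takes over 96 s, if anything falls off the work surface, if the arm or the gripper's body presses on something with over 40 N, if the wrist force passes 120 N, or if a joint passes its speed limit or range.

## Working session

There is one attempt and no reset: what is moved stays moved. The work goes in short steps, Python scripts to look and compute and a tool call to move; the robot and the scene stay as the last step left them, time stands still between calls to the robot, and variables do not carry over. Pictures are saved under pics/ and viewed, about 12 in all and at most 16, crops included, and the job is handed in when it is done.

Besides the shell and the picture viewer there is one more tool, called after "Request:" as a command line: name --argument value ..., lists and objects as JSON in quotes. jog_arm: Moves the arm, as the interface text tells. Shifts and turns lie within -1 to 1; 1 stands for 0.04 m of shift or 5 degrees of turn. Its arguments: {"type":"object","properties":{"offset":{"type":"array","items":{"type":"array","items":{"type":"number"}}},"rot":{"type":"array","items":{"type":"array","items":{"type":"number"}}},"grip":{"type":"array","items":{"type":"number"}},"newtons":{"type":"number"}},"required":["offset","rot","grip"]}

```bash
mkdir -p pics; cat > h.py <<'E'
import cv2,numpy as np
from station import arm
def cast(name,px,z):
    c=arm.camera_model(name);K=np.array(c["K"],float);D=np.array(c["D"],float)
    R=cv2.Rodrigues(np.array(c["rvec"],float))[0];t=np.array(c["tvec"],float).ravel()
    u=cv2.undistortPoints(np.array(px,float).reshape(-1,1,2),K,D).reshape(-1,2)
    d=np.c_[u,np.ones(len(u))]@R; o=-R.T@t
    return o+d*((z-o[2])/d[:,2])[:,None]
def save(name,fn,scale=1.5):
    im=arm.grab_frame(name)[:,:,::-1].copy()
    cv2.imwrite("pics/raw_"+fn,im)
    cv2.imwrite("pics/"+fn,cv2.resize(im,None,fx=scale,fy=scale,interpolation=cv2.INTER_CUBIC)); return im
E
python3 - <<'E'
from h import *
save("top","top1.png");save("scene","scene1.png")
for n in("top","scene"):
    c=arm.camera_model(n);R=cv2.Rodrigues(np.array(c["rvec"],float))[0];print(n,-R.T@np.array(c["tvec"]).ravel(),c["K"][0][0])
print(arm.state())
E
```

```text
top [0.28443363 0.06887805 1.31528893] 474.90618072642565
scene [1.01470771 0.77642247 0.82989849] 440.5514286341823
{'t': 0.1, 'joints': array([-1.48230832e+00,  2.91239929e-01, -1.54004165e-01,  1.12672386e+00,
       -9.42525067e-06,  1.43150184e+00]), 'joint_velocities': array([-6.97182381e-04, -1.12474793e-03,  1.56620532e-03, -1.13478724e-05,
        2.58880569e-03, -1.80838106e-03]), 'tau': array([ 1.34611946e-03, -5.37976992e+01,  3.31919611e+01,  9.28489171e-03,
       -2.63234706e-04, -2.35462909e-05]), 'ee_pos': array([ 0.11852399, -0.5110559 ,  0.23079886]), 'tcp_rot': array([-0.55328524,  0.44022582, -0.43965024,  0.55388116]), 'ft_force': array([-0.26160839, -0.19239721,  0.21882084]), 'torque': array([-0.00661652, -0.03673201,  0.01734702]), 'width': 1.0047192343505693}
```

View pics/top1.png

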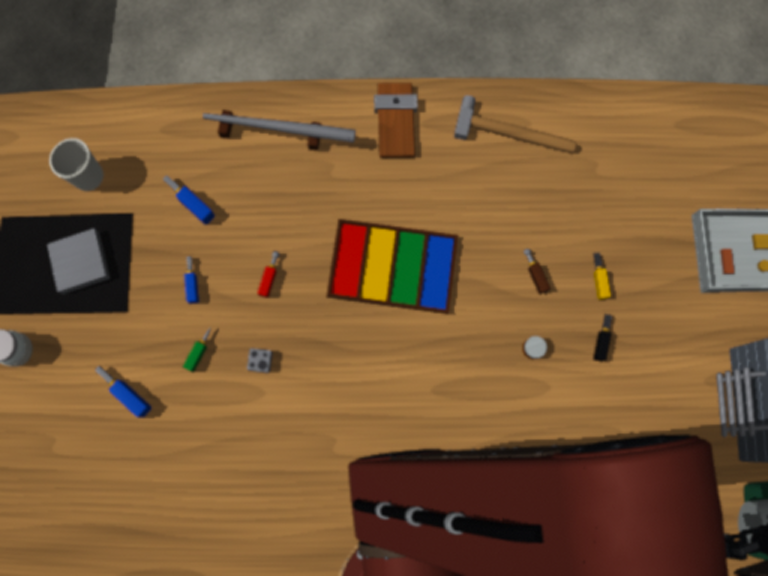

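View pics/scene1.png

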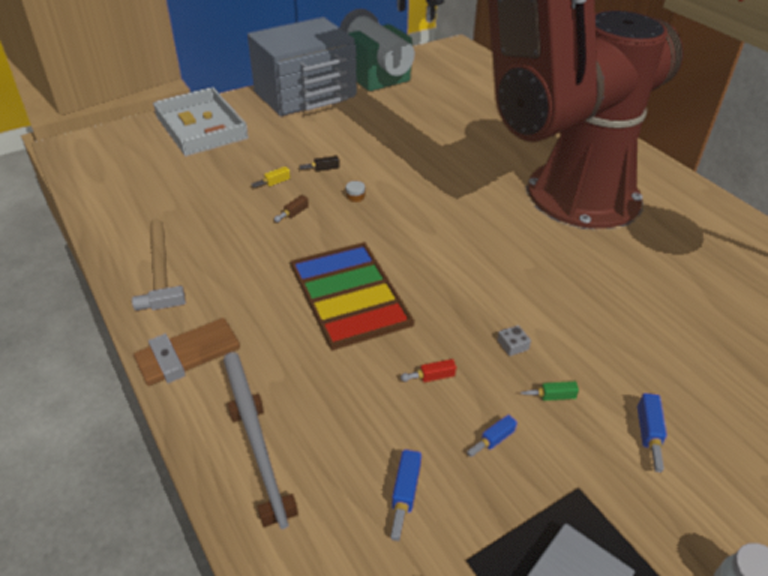

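Candidates, in viewed top-image pixels:
- **Blue:** (192,282) small, (195,204) large, (130,397) large.
- **Red:** (267,280). The look-alike is the brown ball burnisher at (540,278).
- **Yellow:** (603,283). The look-alike is the black file at (603,338).
- **Green:** (196,353).

The caddy is at about (393,266), with liners red, yellow, green and blue from left (+y) to right.

```bash
cat > seg.py <<'E'
from h import *
def comps(im,name="top",zt=0.026,amin=40):
    hsv=cv2.cvtColor(im,cv2.COLOR_BGR2HSV);out=[]
    rng={"red":[(0,200,90),(4,255,255)],"red2":[(174,180,90),(180,255,255)],"yellow":[(21,200,120),(32,255,255)],"green":[(50,120,50),(80,255,255)],"blue":[(104,150,70),(122,255,255)]}
    ms={k:cv2.inRange(hsv,*v) for k,v in rng.items()};ms["red"]|=ms.pop("red2")
    for k,m in ms.items():
        for c in cv2.findContours(m,cv2.RETR_EXTERNAL,cv2.CHAIN_APPROX_NONE)[0]:
            if cv2.contourArea(c)<amin: continue
            z=0.008 if cv2.contourArea(c)>900 else zt
            w=cast(name,c.reshape(-1,2),z)[:,:2]
            r=cv2.minAreaRect((w*1000).astype(np.float32))
            (x,y),(a,b),_=r; p=cv2.boxPoints(r);e0,e1=p[1]-p[0],p[2]-p[1]
            e=e0 if np.hypot(*e0)>np.hypot(*e1) else e1
            th=np.degrees(np.arctan2(e[1],e[0]))%180
            out.append((k,c.reshape(-1,2).mean(0).round(1),round(x,1),round(y,1),round(max(a,b),1),round(min(a,b),1),round(th if th<90 else th-180,1)))
    return out
E
python3 - <<'E'
from seg import *
im=cv2.imread("pics/raw_top1.png")
for o in comps(im):print(*o)
a=cv2.resize(im[130:285,50:200],None,fx=4,fy=4,interpolation=cv2.INTER_CUBIC)[:600];cv2.imwrite("pics/crop1.png",a)
E
```

```text
red [177.3 187.5] 570.5 249.8 53.3 18.0 -17.6
red [232.6 173.2] 609.7 95.1 138.1 48.0 -8.8
yellow [401.  188.8] 557.3 -380.8 60.1 26.9 4.8
yellow [507.2 160.4] 636.6 -724.1 28.6 21.7 89.7
yellow [252.1 175.8] 601.0 40.6 136.9 47.9 -8.9
green [129.2 237. ] 433.0 381.4 51.4 19.0 -25.8
green [271.3 178.2] 592.8 -13.2 137.2 47.7 -9.1
blue [ 85.3 265.1] 356.4 502.9 77.9 26.6 49.6
blue [127.  191.5] 561.2 391.5 54.6 17.2 2.1
blue [291. 181.] 584.3 -67.8 137.1 47.8 -9.3
blue [129.  135.5] 726.0 392.3 76.5 26.4 46.7
```

View pics/crop1.png

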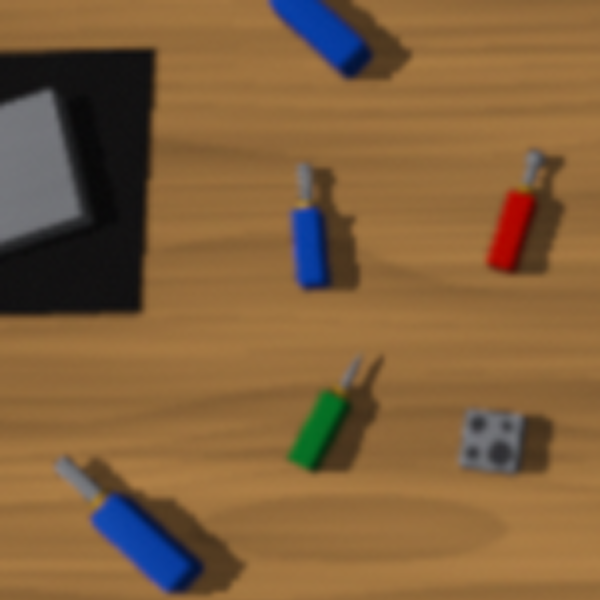

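Only the blue tool at raw (127,191) measures about 55x17 mm. The other two are about 77x26 mm, so they are the wrong size. The crop shows the red ball end, the blue square bar and the green needle, each pointing up (+x). The yellow blob includes a side face, so I'll check that one up close.

```bash
python3 - <<'E'
from seg import *
im=cv2.imread("pics/raw_top1.png");s=cv2.imread("pics/raw_scene1.png")
a=cv2.resize(im[160:245,350:420],(490,595),interpolation=cv2.INTER_CUBIC)
b=cv2.resize(s[90:150,160:235],(300,240),interpolation=cv2.INTER_CUBIC)
o=np.zeros((595,790,3),np.uint8);o[:,:490]=a;o[:240,490:790]=b;cv2.imwrite("pics/crop2.png",o)
hsv=cv2.cvtColor(im,cv2.COLOR_BGR2HSV)
for r in range(178,202,2):print(r,[tuple(map(int,v)) for v in hsv[r,393:409]])
print(comps(s,"scene",0.026))
from scipy.spatial.transform import Rotation as R
st=arm.state();print(R.from_quat(st["tcp_rot"]).as_matrix().round(3))
E
```

```text
178 [(16, 152, 139), (16, 153, 138), (16, 152, 134), (16, 149, 120), (19, 168, 120), (21, 198, 148), (21, 208, 157), (21, 211, 139), (21, 207, 112), (21, 203, 102), (19, 183, 107), (17, 161, 128), (16, 154, 137), (16, 152, 138), (16, 152, 139), (16, 154, 139)]
180 [(16, 153, 142), (16, 154, 142), (17, 160, 140), (19, 188, 140), (22, 252, 156), (23, 255, 184), (23, 255, 197), (23, 255, 197), (23, 255, 193), (23, 255, 193), (23, 255, 183), (21, 207, 150), (17, 163, 133), (16, 153, 130), (16, 152, 134), (16, 153, 140)]
182 [(16, 153, 142), (17, 159, 141), (19, 188, 140), (22, 255, 143), (23, 255, 157), (23, 255, 186), (23, 255, 203), (24, 255, 204), (23, 255, 202), (23, 255, 199), (23, 255, 187), (22, 255, 137), (19, 186, 89), (17, 158, 76), (15, 152, 82), (16, 154, 104)]
184 [(16, 153, 142), (17, 156, 142), (19, 182, 139), (22, 249, 138), (23, 255, 151), (23, 255, 183), (23, 255, 203), (23, 255, 205), (23, 255, 202), (23, 255, 199), (23, 255, 193), (23, 255, 167), (21, 211, 111), (16, 163, 80), (16, 154, 78), (16, 151, 98)]
186 [(16, 151, 155), (16, 155, 153), (18, 174, 151), (21, 218,
[... 2407 characters left out ...]
('yellow', array([278.9,  10.6]), -233.2, -990.0, 267.5, 71.3, np.float32(56.5)), ('green', array([372.7, 260.2]), 442.8, 390.1, 55.8, 30.5, np.float32(-27.8)), ('green', array([228.6, 187.3]), 605.6, 1.3, 133.1, 41.7, np.float32(-8.8)), ('blue', array([270.9, 319.7]), 728.0, 393.2, 86.6, 26.0, np.float32(46.9)), ('blue', array([332.8, 287.1]), 569.2, 398.5, 57.8, 23.6, np.float32(6.6)), ('blue', array([435.1, 279.3]), 359.5, 506.6, 95.6, 29.0, np.float32(43.8)), ('blue', array([221.5, 174.7]), 597.3, -53.3, 131.0, 38.4, np.float32(-9.1)), ('blue', array([181.6,  18.7]), 238.9, -1080.8, 816.8, 682.7, np.float32(-30.3))]
[[ 0.226 -0.     0.974]
 [-0.974  0.001  0.226]
 [-0.001 -1.     0.   ]]
```

View pics/crop2.png

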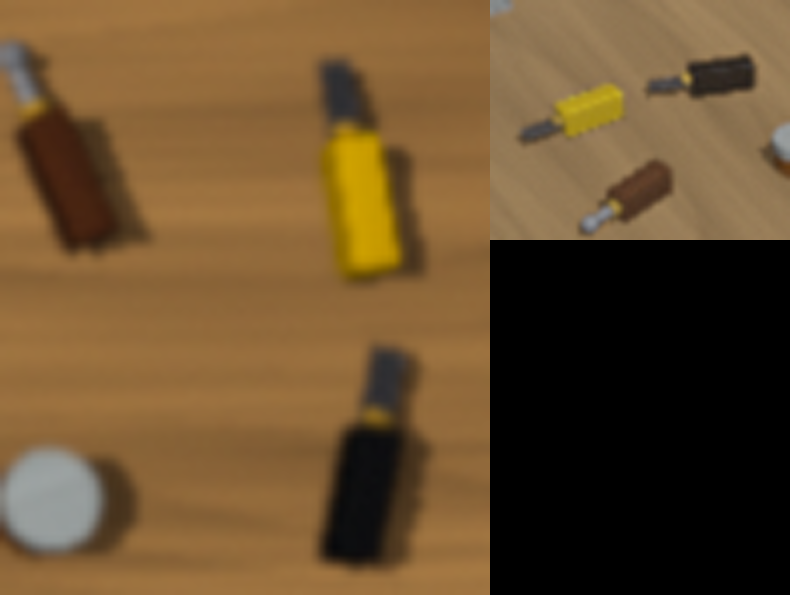

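```bash
python3 - <<'E'
from seg import *
im=cv2.imread("pics/raw_top1.png");h=cv2.cvtColor(im,cv2.COLOR_BGR2HSV)
def fit(lo,hi,box,z=.026):
    m=cv2.inRange(h,lo,hi);k=np.zeros_like(m);x0,x1,y0,y1=box;k[y0:y1,x0:x1]=m[y0:y1,x0:x1]
    p=np.argwhere(k)[:,::-1];w=cast("top",p,z)[:,:2]*1000;c=w.mean(0);u,s,v=np.linalg.svd(w-c,full_matrices=False)
    a=v[0]*np.sign(v[0,0]);print(c.round(1),round(np.degrees(np.arctan2(a[1],a[0])),1),"L,W",(s*np.sqrt(12/len(p))).round(1))
print("yellow");[fit((20,200,v),(32,255,255),(390,412,176,202)) for v in(160,172,185)]
print("red");[fit((0,200,v),(4,255,255),(165,190,174,200)) for v in(70,100,130)]
print("green");[fit((45,120,v),(85,255,255),(115,145,222,250)) for v in(40,60,80)]
print("blue");[fit((104,150,v),(122,255,255),(115,140,175,206)) for v in(70,110,140)]
E
```

```text
yellow
[ 557.2 -382.4] 5.4 L,W [53.4 19.1]
[ 557.4 -382.3] 4.7 L,W [51.5 17.9]
[ 557.2 -382.5] 3.4 L,W [50.4 15.6]
red
[570.5 248.6] -17.0 L,W [52.8 19.8]
[570.7 249.8] -16.5 L,W [52.7 17.4]
[571.3 250.4] -16.7 L,W [52.2 15.8]
green
[432.3 381.1] -28.5 L,W [52.5 22.6]
[433.  382.9] -28.1 L,W [53.  18.8]
[433.  383.9] -27.0 L,W [53.5 17. ]
blue
[561.3 391.4] 5.9 L,W [52.3 18.2]
[561.8 392.7] 5.6 L,W [51.4 16. ]
[561.9 393.7] 6.8 L,W [49.  14.1]
```

Request:
jog_arm --offset '[[0.9, 0.3, 0], [0.9, 0.3, 0], [0.9, 0.3, 0], [0.9, 0.3, 0], [0.9, 0.3, 0], [0.9, 0.3, 0], [0.9, 0.3, 0], [0.9, 0.3, 0]]' --rot '[[0, 0, -0.4], [0, 0, -0.4], [0, 0, -0.4], [0, 0, -0.4], [0, 0, 0], [0, 0, 0], [0, 0, 0], [0, 0, 0]]' --grip '[1, 1, 1, 1, 1, 1, 1, 1]' --newtons 50

```text
t: 0.9
ee_pos: [0.4079, -0.4145, 0.231]
tcp_rot: [-0.522, 0.478, -0.477, 0.522]
ft_force: [0.5, -0.9, -0.3]
width: 1.002
```

```bash
cat > st.py <<'E'
import sys
from h import *
from scipy.spatial.transform import Rotation as R
s=arm.state();M=R.from_quat(s["tcp_rot"]).as_matrix();yaw=np.degrees(np.arctan2(M[1,0],M[0,0]))
print("t",round(s["t"],2),"pos",s["ee_pos"].round(4),"yaw",yaw.round(1),"tilt",M[2].round(3),"j",s["joints"].round(2),"F",s["ft_force"].round(1),"w",round(s["width"],3))
if len(sys.argv)>4:
    x,y,z,a=map(float,sys.argv[1:5]);d=(np.array([x,y,z])-s["ee_pos"])/.04;print("total offset units",d.round(2),"rot units",round((a-yaw)/5,2))
E
python3 st.py .557 -.382 .10 -85
```

```text
t 0.9 pos [ 0.4079 -0.4145  0.231 ] yaw -84.9 tilt [-0. -1. -0.] j [-0.92  0.4   0.    1.18 -0.    2.13] F [ 0.5 -0.9 -0.3] w 1.002
total offset units [ 3.73  0.81 -3.27] rot units -0.01
```

Request:
jog_arm --offset '[[0.4, 0.1, 0], [0.4, 0.1, 0], [0.4, 0.1, 0], [0.4, 0.1, 0], [0.4, 0.1, 0], [0.4, 0.1, 0], [0.4, 0.1, 0], [0.4, 0.1, 0]]' --rot '[[0, 0, 1], [0, 0, 1], [0, 0, 1], [0, 0, 1], [0, 0, 1], [0, 0, 1], [0, 0, 1], [0, 0, 1]]' --grip '[1, 1, 1, 1, 1, 1, 1, 1]'

```text
t: 1.7
ee_pos: [0.535, -0.383, 0.2308]
tcp_rot: [-0.654, 0.269, -0.269, 0.654]
ft_force: [0.1, -0.6, -0.8]
width: 0.997
```

Request:
jog_arm --offset '[[0, 0, -0.3], [0, 0, -0.3], [0, 0, -0.3], [0, 0, -0.3], [0, 0, -0.3], [0, 0, -0.3], [0, 0, -0.3], [0, 0, -0.3]]' --rot '[[0, 0, 1], [0, 0, 1], [0, 0, 1], [0, 0, 1], [0, 0, 1], [0, 0, 1], [0, 0, 1], [0, 0, 1]]' --grip '[1, 1, 1, 1, 1, 1, 1, 1]'

```text
t: 2.5
ee_pos: [0.5343, -0.3832, 0.1343]
tcp_rot: [-0.706, 0.03, -0.029, 0.707]
ft_force: [0.0, -0.6, 0.3]
width: 1.004
```

Request:
jog_arm --offset '[[0, 0, 0], [0, 0, 0], [0, 0, 0], [0, 0, 0], [0, 0, 0], [0, 0, 0], [0, 0, 0], [0, 0, 0]]' --rot '[[0, 0, 1], [0, 0, 1], [0, 0, 1], [0, 0, 1], [0, 0, 1], [0, 0, 1], [0, 0, 1], [0, 0, 1]]' --grip '[1, 1, 1, 1, 1, 1, 1, 1]'

```text
t: 3.3
ee_pos: [0.5343, -0.3832, 0.1348]
tcp_rot: [-0.674, -0.214, 0.214, 0.674]
ft_force: [-0.5, 0.2, 0.2]
width: 1.0
```

Request:
jog_arm --offset '[[0, 0, 0], [0, 0, 0], [0, 0, 0], [0, 0, 0], [0, 0, 0], [0, 0, 0], [0, 0, 0], [0, 0, 0]]' --rot '[[0, 0, 1], [0, 0, 1], [0, 0, 1], [0, 0, 1], [0, 0, 1], [0, 0, 1], [0, 0, 1], [0, 0, 1]]' --grip '[1, 1, 1, 1, 1, 1, 1, 1]'

```text
t: 4.1
ee_pos: [0.5343, -0.3832, 0.1348]
tcp_rot: [-0.56, -0.432, 0.432, 0.56]
ft_force: [0.7, 0.3, 0.7]
width: 0.999
```

```bash
python3 st.py .557 -.382 .007 95
```

```text
t 4.1 pos [ 0.5343 -0.3832  0.1348] yaw 75.3 tilt [ 0.    -1.     0.001] j [-0.73  0.6   0.08  1.05 -0.   -0.48] F [0.7 0.3 0.7] w 0.999
total offset units [ 0.57  0.03 -3.19] rot units 3.95
```

Request:
jog_arm --offset '[[0.14, 0.01, -0.3], [0.14, 0.01, -0.3], [0.14, 0.01, -0.3], [0.15, 0, -0.3], [0, 0, -0.5], [0, 0, -0.5], [0, 0, -0.5], [0, 0, -0.49]]' --rot '[[0, 0, 1], [0, 0, 1], [0, 0, 1], [0, 0, 0.95], [0, 0, 0], [0, 0, 0], [0, 0, 0], [0, 0, 0]]' --grip '[1, 1, 1, 1, 1, 1, 1, 1]'

```text
t: 4.9
ee_pos: [0.557, -0.3819, 0.0064]
tcp_rot: [-0.478, -0.521, 0.521, 0.479]
ft_force: [-0.1, 0.8, -0.1]
width: 0.999
```

Request:
jog_arm --offset '[[0, 0, 0], [0, 0, 0], [0, 0, 0], [0, 0, 0], [0, 0, 0], [0, 0, 0], [0, 0, 0], [0, 0, 0]]' --rot '[[0, 0, 0], [0, 0, 0], [0, 0, 0], [0, 0, 0], [0, 0, 0], [0, 0, 0], [0, 0, 0], [0, 0, 0]]' --grip '[-1, -1, -1, -1, -1, -1, -1, -1]'

```text
t: 5.7
ee_pos: [0.5581, -0.3828, 0.009]
tcp_rot: [0.479, 0.521, -0.52, -0.478]
ft_force: [0.1, -0.6, 6.1]
width: 0.225
```

```bash
python3 st.py .557 -.382 .007 95
```

```text
t 5.7 pos [ 0.5581 -0.3828  0.009 ] yaw 94.8 tilt [-0.002 -1.    -0.001] j [-0.71  0.75  0.01  0.82  0.   -0.79] F [ 0.1 -0.6  6.1] w 0.225
total offset units [-0.03  0.02 -0.05] rot units 0.04
```

Request:
jog_arm --offset '[[0, 0, 0.5], [0, 0, 0.8], [0, 0, 0.8], [0, 0.5, 0], [0.05, 1, 0], [0.05, 1, 0], [0.05, 1, 0], [0.05, 1, 0]]' --rot '[[0, 0, 0], [0, 0, 0], [0, 0, 0], [0, 0, 0], [0, 0, -0.5], [0, 0, -0.5], [0, 0, -0.5], [0, 0, -0.5]]' --grip '[-1, -1, -1, -1, -1, -1, -1, -1]'

```text
t: 6.5
ee_pos: [0.5652, -0.2008, 0.092]
tcp_rot: [0.523, 0.476, -0.476, -0.523]
ft_force: [0.6, 0.3, 0.1]
width: 0.221
```

Request:
jog_arm --offset '[[0.05, 1, 0], [0.05, 1, 0], [0.05, 1, 0], [0.05, 1, 0], [0.05, 1, 0], [0.05, 0.5, 0], [0, 0, 0], [0, 0, 0]]' --rot '[[0, 0, -0.5], [0, 0, -0.3], [0, 0, 0], [0, 0, 0], [0, 0, 0], [0, 0, 0], [0, 0, 0], [0, 0, 0]]' --grip '[-1, -1, -1, -1, -1, -1, -1, -1]'

```text
t: 7.3
ee_pos: [0.5774, 0.0179, 0.0919]
tcp_rot: [0.538, 0.459, -0.459, -0.538]
ft_force: [-0.2, -1.1, -0.2]
width: 0.222
```

```bash
python3 st.py .584 .043 .018 81; python3 -c "
from h import *
save('scene','s2.png')"
```

```text
t 7.3 pos [0.5774 0.0179 0.0919] yaw 80.9 tilt [-0. -1. -0.] j [-0.1   0.5  -0.22  0.85 -0.    0.06] F [-0.2 -1.1 -0.2] w 0.222
total offset units [ 0.16  0.63 -1.85] rot units 0.03
```

View pics/s2.png

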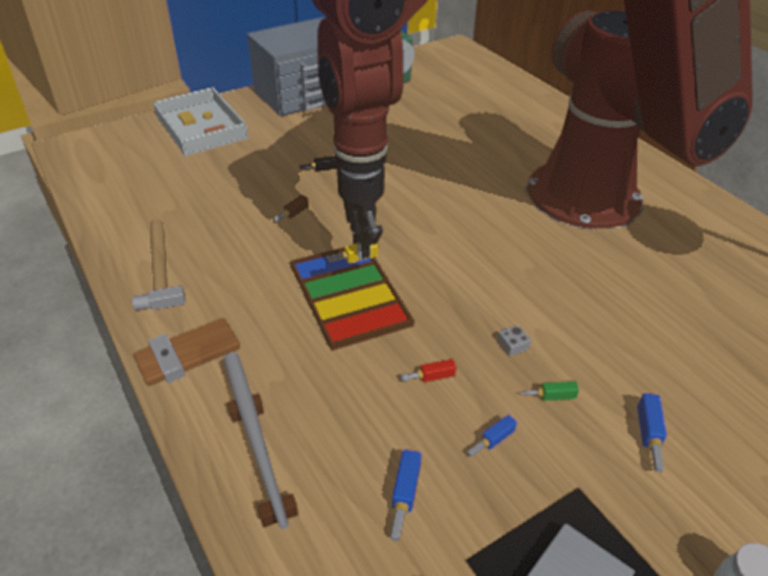

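The yellow tool is held level over the caddy at about (360,255). Lowering it into the yellow compartment now.

Request:
jog_arm --offset '[[0.08, 0.32, 0], [0.08, 0.31, 0], [0, 0, -0.6], [0, 0, -0.6], [0, 0, -0.4], [0, 0, -0.15], [0, 0, -0.1], [0, 0, 0]]' --rot '[[0, 0, 0], [0, 0, 0], [0, 0, 0], [0, 0, 0], [0, 0, 0], [0, 0, 0], [0, 0, 0], [0, 0, 0]]' --grip '[-1, -1, -1, -1, -1, -1, -1, -1]'

```text
t: 8.15
ee_pos: [0.584, 0.0431, 0.0179]
tcp_rot: [0.539, 0.458, -0.458, -0.538]
ft_force: [-0.3, 0.4, -0.6]
width: 0.22
```

Request:
jog_arm --offset '[[0, 0, 0], [0, 0, 0], [0, 0, 0], [0, 0, 0], [0, 0, 0.3], [0, 0, 0.6], [0, 0, 0.6], [0, 0, 0.6]]' --rot '[[0, 0, 0], [0, 0, 0], [0, 0, 0], [0, 0, 0], [0, 0, 0], [0, 0, 0], [0, 0, 0], [0, 0, 0]]' --grip '[-0.2, -0.2, -0.2, -0.2, -0.2, -0.2, -0.2, -0.2]'

```text
t: 8.95
ee_pos: [0.5838, 0.0429, 0.1035]
tcp_rot: [0.539, 0.458, -0.458, -0.538]
ft_force: [0.1, 0.2, -0.8]
width: 0.396
```

```bash
python3 st.py .571 .2495 .09 73.2
```

```text
t 8.95 pos [0.5838 0.0429 0.1035] yaw 80.8 tilt [ 0.    -1.    -0.001] j [-0.05  0.5  -0.19  0.88 -0.    0.11] F [ 0.1  0.2 -0.8] w 0.396
total offset units [-0.32  5.16 -0.34] rot units -1.52
```

Request:
jog_arm --offset '[[-0.05, 0.86, 0], [-0.05, 0.86, 0], [-0.05, 0.86, 0], [-0.05, 0.86, 0], [-0.06, 0.86, 0], [-0.06, 0.86, 0], [0, 0, -0.34], [0, 0, 0]]' --rot '[[0, 0, -0.5], [0, 0, -0.5], [0, 0, -0.52], [0, 0, 0], [0, 0, 0], [0, 0, 0], [0, 0, 0], [0, 0, 0]]' --grip '[0, 1, 1, 1, 1, 1, 1, 1]'

```text
t: 9.75
ee_pos: [0.5698, 0.2496, 0.0872]
tcp_rot: [-0.567, -0.421, 0.423, 0.568]
ft_force: [-0.5, -0.1, 0.3]
width: 1.0
```

```bash
python3 st.py .571 .2495 .007 73.2; python3 -c "
from h import *
save('scene','s3.png')"
```

```text
t 9.75 pos [0.5698 0.2496 0.0872] yaw 73.3 tilt [-0.001 -1.     0.002] j [ 0.3   0.58 -0.09  0.9  -0.    0.59] F [-0.5 -0.1  0.3] w 1.0
total offset units [ 0.03 -0.   -2.  ] rot units -0.02
```

View pics/s3.png

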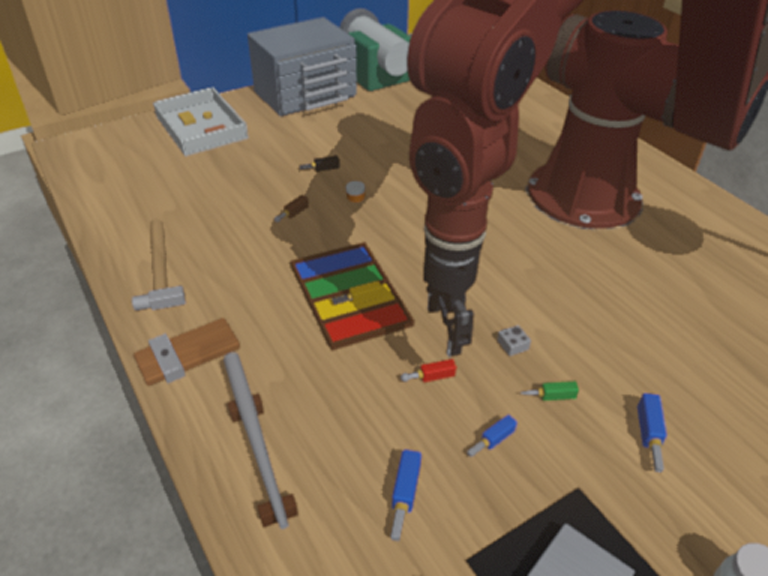

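The yellow tool lies in the yellow compartment at about (360,297). Next is red.

Request:
jog_arm --offset '[[0.03, 0, -0.5], [0, 0, -0.5], [0, 0, -0.5], [0, 0, -0.5], [0, 0, 0], [0, 0, 0], [0, 0, 0], [0, 0, 0]]' --rot '[[0, 0, 0], [0, 0, 0], [0, 0, 0], [0, 0, 0], [0, 0, 0], [0, 0, 0], [0, 0, 0], [0, 0, 0]]' --grip '[1, 1, 1, 1, -1, -1, -1, -1]'

```text
t: 10.6
ee_pos: [0.5731, 0.2494, 0.0095]
tcp_rot: [0.568, 0.422, -0.421, -0.567]
ft_force: [-0.6, -0.3, -0.6]
width: 0.331
```

Request:
jog_arm --offset '[[0, 0, 0], [0, 0, 0], [0, 0, 0], [0, 0, 0.4], [0, 0, 0.8], [0, 0, 0.8], [0, 0, 0], [0, 0, 0]]' --rot '[[0, 0, 0], [0, 0, 0], [0, 0, 0], [0, 0, 0], [0, 0, 0], [0, 0, 0], [0, 0, 0], [0, 0, 0]]' --grip '[-1, -1, -1, -1, -1, -1, -1, -1]'

```text
t: 11.4
ee_pos: [0.5727, 0.2496, 0.0891]
tcp_rot: [0.568, 0.422, -0.421, -0.567]
ft_force: [0.4, -0.0, -1.1]
width: 0.219
```

```bash
python3 st.py .593 .098 .018 81
```

```text
t 11.4 pos [0.5727 0.2496 0.0891] yaw 73.2 tilt [ 0.001 -1.    -0.002] j [ 0.29  0.58 -0.09  0.9  -0.    0.59] F [ 0.4 -0.  -1.1] w 0.219
total offset units [ 0.51 -3.79 -1.78] rot units 1.56
```

Request:
jog_arm --offset '[[0.1, -0.75, 0], [0.1, -0.76, 0], [0.1, -0.76, 0], [0.1, -0.76, 0], [0.11, -0.76, 0], [0, 0, 0], [0, 0, -0.6], [0, 0, -0.5]]' --rot '[[0, 0, 0.4], [0, 0, 0.4], [0, 0, 0.4], [0, 0, 0.36], [0, 0, 0], [0, 0, 0], [0, 0, 0], [0, 0, 0]]' --grip '[-1, -1, -1, -1, -1, -1, -1, -1]'

```text
t: 12.2
ee_pos: [0.592, 0.098, 0.0427]
tcp_rot: [-0.538, -0.459, 0.459, 0.538]
ft_force: [0.5, 0.1, 0.5]
width: 0.218
```

```bash
python3 st.py .593 .098 .018 81
```

```text
t 12.2 pos [0.592  0.098  0.0427] yaw 81.0 tilt [ 0.    -1.     0.001] j [ 0.04  0.59 -0.21  0.77  0.    0.2 ] F [0.5 0.1 0.5] w 0.218
total offset units [ 0.03  0.   -0.62] rot units 0.01
```

Request:
jog_arm --offset '[[0, 0, -0.35], [0, 0, -0.17], [0, 0, -0.1], [0, 0, 0], [0, 0, 0], [0, 0, 0], [0, 0, 0], [0, 0, 0]]' --rot '[[0, 0, 0], [0, 0, 0], [0, 0, 0], [0, 0, 0], [0, 0, 0], [0, 0, 0], [0, 0, 0], [0, 0, 0]]' --grip '[-1, -1, -1, -1, -0.2, -0.2, -0.2, -0.2]'

```text
t: 13.0
ee_pos: [0.5929, 0.0977, 0.0197]
tcp_rot: [0.538, 0.459, -0.459, -0.538]
ft_force: [-0.9, -0.4, 0.1]
width: 0.4
```

Request:
jog_arm --offset '[[0, 0, 0.3], [0, 0, 0.6], [0, 0, 0.6], [0, 0, 0.4], [-0.4, 0.8, 0], [-0.4, 0.8, 0], [-0.4, 0.8, 0], [-0.4, 0.8, 0]]' --rot '[[0, 0, 0], [0, 0, 0], [0, 0, 0], [0, 0, 0], [0, 0, -0.9], [0, 0, -0.9], [0, 0, -0.9], [0, 0, -0.9]]' --grip '[-0.2, -0.2, -0.2, -0.2, 1, 1, 1, 1]'

```text
t: 13.8
ee_pos: [0.5282, 0.2269, 0.0964]
tcp_rot: [0.604, 0.369, -0.368, -0.603]
ft_force: [-0.1, 0.5, -0.7]
width: 0.998
```

```bash
python3 st.py .433 .3825 .09 62
```

```text
t 13.8 pos [0.5282 0.2269 0.0964] yaw 62.8 tilt [ 0.001 -1.    -0.001] j [ 0.28  0.49 -0.23  0.85  0.    0.75] F [-0.1  0.5 -0.7] w 0.998
total offset units [-2.38  3.89 -0.16] rot units -0.16
```

Request:
jog_arm --offset '[[-0.47, 0.77, 0], [-0.47, 0.77, 0], [-0.48, 0.78, 0], [-0.48, 0.78, 0], [-0.48, 0.78, -0.16], [0, 0, -0.6], [0, 0, -0.6], [0, 0, -0.5]]' --rot '[[0, 0, -0.16], [0, 0, 0], [0, 0, 0], [0, 0, 0], [0, 0, 0], [0, 0, 0], [0, 0, 0], [0, 0, 0]]' --grip '[1, 1, 1, 1, 1, 1, 1, 1]'

```text
t: 14.6
ee_pos: [0.4331, 0.3814, 0.0208]
tcp_rot: [0.605, 0.366, -0.365, -0.605]
ft_force: [-0.3, -0.3, 0.7]
width: 1.0
```

```bash
python3 st.py .433 .3825 .007 62
```

```text
t 14.6 pos [0.4331 0.3814 0.0208] yaw 62.3 tilt [ 0. -1. -0.] j [ 0.6   0.58 -0.3   0.69 -0.    1.08] F [-0.3 -0.3  0.7] w 1.0
total offset units [-0.    0.03 -0.35] rot units -0.05
```

Request:
jog_arm --offset '[[0, 0.02, -0.34], [0, 0, 0], [0, 0, 0], [0, 0, 0], [0, 0, 0], [0, 0, 0], [0, 0, 0], [0, 0, 0]]' --rot '[[0, 0, 0], [0, 0, 0], [0, 0, 0], [0, 0, 0], [0, 0, 0], [0, 0, 0], [0, 0, 0], [0, 0, 0]]' --grip '[1, -1, -1, -1, -1, -1, -1, -1]'

```text
t: 15.4
ee_pos: [0.434, 0.3822, 0.0083]
tcp_rot: [-0.605, -0.366, 0.365, 0.605]
ft_force: [-0.5, -0.1, 5.2]
width: 0.219
```

Request:
jog_arm --offset '[[0, 0, 0.4], [0, 0, 0.8], [0, 0, 0.8], [0.3, -0.9, 0], [0.3, -0.9, 0], [0.3, -0.9, 0], [0.3, -0.9, 0], [0.3, -0.9, 0]]' --rot '[[0, 0, 0], [0, 0, 0], [0, 0, 0], [0, 0, 0.75], [0, 0, 0.75], [0, 0, 0.75], [0, 0, 0.75], [0, 0, 0.75]]' --grip '[-1, -1, -1, -1, -1, -1, -1, -1]'

```text
t: 16.2
ee_pos: [0.4937, 0.2004, 0.0877]
tcp_rot: [0.537, 0.46, -0.46, -0.537]
ft_force: [0.2, 0.3, -1.0]
width: 0.224
```

```bash
python3 st.py .576 -.0105 .018 81
```

```text
t 16.2 pos [0.4937 0.2004 0.0877] yaw 81.1 tilt [ 0.    -1.    -0.001] j [ 0.25  0.43 -0.36  0.79 -0.    0.4 ] F [ 0.2  0.3 -1. ] w 0.224
total offset units [ 2.06 -5.27 -1.74] rot units -0.02
```

Request:
jog_arm --offset '[[0.34, -0.87, 0], [0.34, -0.88, 0], [0.34, -0.88, 0], [0.34, -0.88, 0], [0.35, -0.88, 0], [0.35, -0.88, 0], [0, 0, -0.6], [0, 0, -0.5]]' --rot '[[0, 0, 0], [0, 0, 0], [0, 0, 0], [0, 0, 0], [0, 0, 0], [0, 0, 0], [0, 0, 0], [0, 0, 0]]' --grip '[-1, -1, -1, -1, -1, -1, -1, -1]'

```text
t: 17.0
ee_pos: [0.5766, -0.0106, 0.0432]
tcp_rot: [0.539, 0.459, -0.458, -0.538]
ft_force: [-1.0, 0.5, -1.5]
width: 0.222
```

```bash
python3 st.py .576 -.0105 .018 81
```

```text
t 17.0 pos [ 0.5766 -0.0106  0.0432] yaw 80.8 tilt [ 0.    -1.    -0.002] j [-0.15  0.55 -0.28  0.74 -0.    0.02] F [-1.   0.5 -1.5] w 0.222
total offset units [-0.01  0.   -0.63] rot units 0.04
```

Request:
jog_arm --offset '[[0, 0, -0.35], [0, 0, -0.18], [0, 0, -0.1], [0, 0, 0], [0, 0, 0], [0, 0, 0], [0, 0, 0], [0, 0, 0]]' --rot '[[0, 0, 0], [0, 0, 0], [0, 0, 0], [0, 0, 0], [0, 0, 0], [0, 0, 0], [0, 0, 0], [0, 0, 0]]' --grip '[-1, -1, -1, -1, -0.2, -0.2, -0.2, -0.2]'

```text
t: 17.8
ee_pos: [0.576, -0.009, 0.0185]
tcp_rot: [0.538, 0.459, -0.459, -0.538]
ft_force: [0.3, -0.3, 0.7]
width: 0.403
```

Request:
jog_arm --offset '[[0, 0, 0.3], [0, 0, 0.6], [0, 0, 0.6], [0, 0, 0.4], [0, 1, 0], [0, 1, 0], [0, 1, 0], [0, 1, 0]]' --rot '[[0, 0, 0], [0, 0, 0], [0, 0, 0], [0, 0, 0], [0, 0, 0.8], [0, 0, 0.8], [0, 0, 0.8], [0, 0, 0.6]]' --grip '[-0.2, -0.2, -0.2, -0.2, -0.2, -0.2, 1, 1]'

```text
t: 18.6
ee_pos: [0.5759, 0.1524, 0.0953]
tcp_rot: [0.473, 0.526, -0.526, -0.472]
ft_force: [0.9, -0.6, 0.1]
width: 0.731
```

```bash
python3 st.py .5615 .392 .09 96
```

```text
t 18.6 pos [0.5759 0.1524 0.0953] yaw 96.1 tilt [-0.    -1.    -0.001] j [ 0.14  0.53 -0.17  0.88 -0.    0.03] F [ 0.9 -0.6  0.1] w 0.731
total offset units [-0.36  5.99 -0.13] rot units -0.02
```

Request:
jog_arm --offset '[[-0.06, 1, 0], [-0.06, 1, 0], [-0.06, 1, 0], [-0.06, 1, 0], [-0.06, 1, 0], [-0.06, 1, -0.13], [0, 0, -0.6], [0, 0, -0.6]]' --rot '[[0, 0, 0], [0, 0, 0], [0, 0, 0], [0, 0, 0], [0, 0, 0], [0, 0, 0], [0, 0, 0], [0, 0, 0]]' --grip '[1, 1, 1, 1, 1, 1, 1, 1]'

```text
t: 19.4
ee_pos: [0.5615, 0.3929, 0.0417]
tcp_rot: [0.473, 0.527, -0.525, -0.472]
ft_force: [0.2, -0.6, -0.6]
width: 1.0
```

```bash
python3 st.py .5615 .392 .007 96
```

```text
t 19.4 pos [0.5615 0.3929 0.0417] yaw 96.1 tilt [ 0.001 -1.    -0.002] j [0.5  0.73 0.06 0.9  0.   0.4 ] F [ 0.2 -0.6 -0.6] w 1.0
total offset units [-0.   -0.02 -0.87] rot units -0.02
```

Request:
jog_arm --offset '[[0, 0, -0.44], [0, 0, -0.43], [0, 0, 0], [0, 0, 0], [0, 0, 0], [0, 0, 0], [0, 0, 0], [0, 0, 0]]' --rot '[[0, 0, 0], [0, 0, 0], [0, 0, 0], [0, 0, 0], [0, 0, 0], [0, 0, 0], [0, 0, 0], [0, 0, 0]]' --grip '[1, 1, -1, -1, -1, -1, -1, -1]'

```text
t: 20.2
ee_pos: [0.5621, 0.3914, 0.0075]
tcp_rot: [0.474, 0.526, -0.525, -0.473]
ft_force: [0.3, 0.5, 5.8]
width: 0.222
```

Request:
jog_arm --offset '[[0, 0, 0], [0, 0, 0.4], [0, 0, 0.8], [0, 0, 0.8], [0, -0.9, 0], [0, -0.9, 0], [0, -0.9, 0], [0, -0.9, 0]]' --rot '[[0, 0, 0], [0, 0, 0], [0, 0, 0], [0, 0, 0], [0, 0, -0.75], [0, 0, -0.75], [0, 0, -0.75], [0, 0, -0.75]]' --grip '[-1, -1, -1, -1, -1, -1, -1, -1]'

```text
t: 21.0
ee_pos: [0.5612, 0.2457, 0.0865]
tcp_rot: [0.539, 0.459, -0.458, -0.538]
ft_force: [0.3, 0.5, -0.5]
width: 0.224
```

```bash
python3 st.py .5675 -.065 .018 81
```

```text
t 21.0 pos [0.5612 0.2457 0.0865] yaw 80.8 tilt [ 0. -1. -0.] j [ 0.29  0.56 -0.13  0.88 -0.    0.45] F [ 0.3  0.5 -0.5] w 0.224
total offset units [ 0.16 -7.77 -1.71] rot units 0.04
```

Request:
jog_arm --offset '[[0.02, -0.97, 0], [0.02, -0.97, 0], [0.02, -0.97, 0], [0.02, -0.97, 0], [0.02, -0.97, 0], [0.02, -0.97, 0], [0.02, -0.97, 0], [0.02, -0.98, 0]]' --rot '[[0, 0, 0], [0, 0, 0], [0, 0, 0], [0, 0, 0], [0, 0, 0], [0, 0, 0], [0, 0, 0], [0, 0, 0]]' --grip '[-1, -1, -1, -1, -1, -1, -1, -1]'

```text
t: 21.8
ee_pos: [0.5677, -0.0654, 0.0865]
tcp_rot: [0.538, 0.459, -0.459, -0.538]
ft_force: [1.6, -0.5, 0.9]
width: 0.215
```

Request:
jog_arm --offset '[[0, 0, 0], [0, 0, -0.6], [0, 0, -0.5], [0, 0, -0.35], [0, 0, -0.17], [0, 0, -0.1], [0, 0, 0], [0, 0, 0]]' --rot '[[0, 0, 0], [0, 0, 0], [0, 0, 0], [0, 0, 0], [0, 0, 0], [0, 0, 0], [0, 0, 0], [0, 0, 0]]' --grip '[-1, -1, -1, -1, -1, -1, -1, -1]'

```text
t: 22.6
ee_pos: [0.5683, -0.0638, 0.018]
tcp_rot: [0.538, 0.459, -0.459, -0.538]
ft_force: [-0.4, 0.0, -0.7]
width: 0.221
```

```bash
python3 st.py .5675 -.065 .018 81
```

```text
t 22.6 pos [ 0.5683 -0.0638  0.018 ] yaw 81.0 tilt [-0.    -1.    -0.001] j [-0.24  0.58 -0.32  0.67  0.   -0.08] F [-0.4  0.  -0.7] w 0.221
total offset units [-0.02 -0.03  0.  ] rot units 0.01
```

Request:
jog_arm --offset '[[0, 0, 0], [0, 0, 0], [0, 0, 0], [0, 0, 0], [0, 0, 0.3], [0, 0, 0.6], [0, 0, 0.6], [0, 0, 0.8]]' --rot '[[0, 0, 0], [0, 0, 0], [0, 0, 0], [0, 0, 0], [0, 0, 0], [0, 0, 0], [0, 0, 0], [0, 0, 0]]' --grip '[-0.2, -0.2, -0.2, -0.2, -0.2, -0.2, -0.2, -0.2]'

```text
t: 23.4
ee_pos: [0.5671, -0.0637, 0.1103]
tcp_rot: [-0.538, -0.459, 0.459, 0.538]
ft_force: [0.8, 0.1, -0.4]
width: 0.401
```

Request:
jog_arm --offset '[[-0.4, -0.7, 0.5], [-0.4, -0.7, 0.5], [-0.4, -0.7, 0.5], [-0.4, -0.7, 0.2], [-0.4, -0.7, 0], [-0.4, -0.7, 0], [-0.4, -0.7, 0], [-0.4, -0.7, 0]]' --rot '[[0, 0, 0], [0, 0, 0], [0, 0, 0], [0, 0, 0], [0, 0, 0], [0, 0, 0], [0, 0, 0], [0, 0, 0]]' --grip '[-0.2, -0.2, -0.2, -0.2, -0.2, -0.2, -0.2, -0.2]'

```text
t: 24.2
ee_pos: [0.439, -0.2889, 0.1784]
tcp_rot: [0.538, 0.459, -0.459, -0.538]
ft_force: [0.4, -0.6, -0.7]
width: 0.399
```

```bash
python3 st.py; python3 - <<'E'
from seg import *
t=save("top","top9.png");s=save("scene","s9.png")
c=cv2.resize(s[155:240,185:285],(700,595),interpolation=cv2.INTER_CUBIC);cv2.imwrite("pics/c9.png",c)
E
```

```text
t 24.2 pos [ 0.439  -0.2889  0.1784] yaw 81.0 tilt [-0.001 -1.    -0.001] j [-0.72  0.33 -0.25  1.   -0.   -0.56] F [ 0.4 -0.6 -0.7] w 0.399
```

View pics/top9.png

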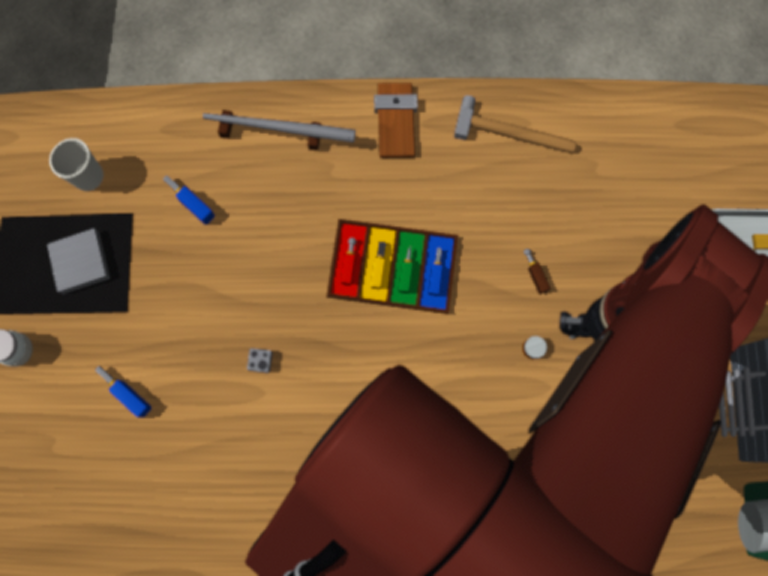

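View pics/c9.png

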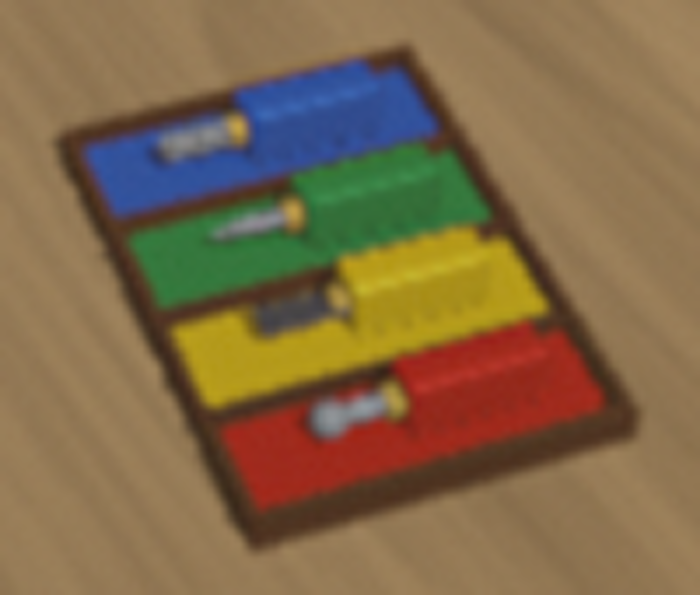

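The top view (caddy around (393,266)) and the crop both show all four tools flat in the matching compartments. The brown tool is still at (538,278). The arm hides the black tool in the top view, so I'll compare its patch in the scene view and then hand in.

```bash
python3 - <<'E'
from h import *
a=cv2.imread("pics/raw_scene1.png").astype(int);b=cv2.imread("pics/raw_s9.png").astype(int)
def dark(i,x0,x1,y0,y1):
    p=np.argwhere(i[y0:y1,x0:x1].max(2)<60);return len(p),(p.mean(0)+[y0,x0]).round(1) if len(p) else None
for n,r in(("black",(196,232,98,118)),("wood",(180,210,128,152))):print(n,dark(a,*r),dark(b,*r),abs(a-b)[r[2]:r[3],r[0]:r[1]].mean().round(1))
s=arm.state();print(s["t"],s["ft_force"].round(1))
E
```

```text
black (104, array([108.7, 217.2])) (107, array([108.7, 217.3])) 5.9
wood (0, None) (0, None) 0.8
24.3 [-0.3  1.2 -0.1]
```

View pics/s9.png

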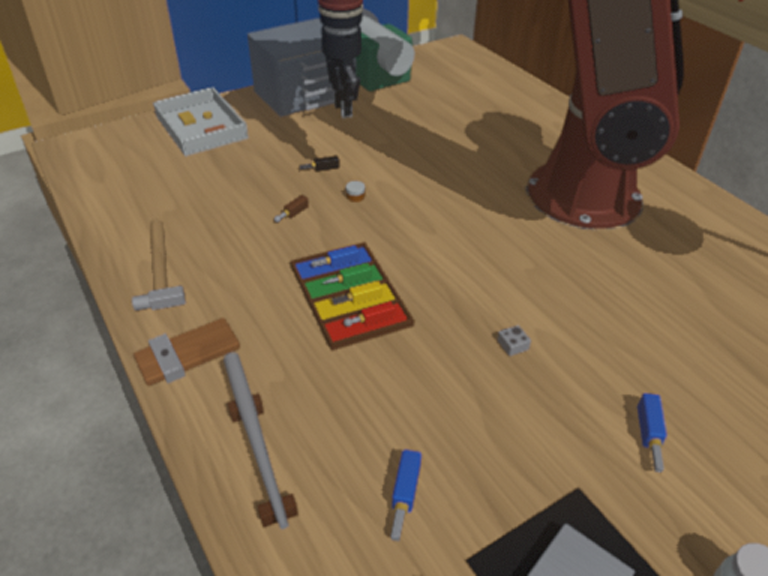

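The look-alikes at (320,163) and (295,207) have not moved. All four tools are in place and the gripper is clear, so I'm handing in.

```bash
python3 -c "
from station import arm
print(arm.finish_job())"
```

```text
the job is handed in; nothing more can be done
None
```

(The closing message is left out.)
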